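# Set the rolling mill to the gauge

### The arm

A 6-joint arm with a two-finger parallel gripper is mounted at the origin on the work surface. World frame = base frame: x ahead of the robot, y to its left, z up, the work surface at z = 0. Lengths are in m, angles in rad, forces in N, time in s.
With the tool pointing down it reaches from about 0.35 to 0.775 m from the base axis. Payload 7.3 kg.
Tool frame: the origin (TCP) lies at the centre of the arm's flange, where the gripper is bolted on; the fingertips stand 178 mm ahead of it and the grasp point (between the pads) lies 159 mm ahead of it; z points along the fingers, y is the line along which they close (so a half turn about z gives the same grasp; the last joint's range is limited). The gripper opens to 92 mm and grips with 3 to 60 N. Pads are 19 mm wide; open, the fingers measure 130 mm over their backs; the gripper's body (75 mm by 190 mm) begins 47 mm behind the grasp point.
Start: joints at [-1.482, 0.342, 1.524, -0, 1.275, -0.146], TCP at [0.122, -0.511, 0.405] pointing down, gripper open.
Joint ranges: [-2.53, 2.53], [-0.77, 2.02], [0.04, 2.7], [-1, 4.14], [0.28, 2.66], [-3.11, 3.11]. Speed limits (rad/s): [2.57, 2.57, 3.14, 3.14, 3.14, 3.14].

### API

Orientations are given as [roll, pitch, yaw] about the fixed x, y, z axes, in that order (R = Rz(yaw) Ry(pitch) Rx(roll)).
In Python, from cell import robot gives the robot as it stands.
- The arm moves only by the shell command python3 -m pendant 'ROWS' [OPENING] [FORCE]. ROWS is a JSON list of rows, 1 to 8 of them, each of 6 numbers: dx, dy, dz in m, then a rotation vector rx, ry, rz in rad; each row shifts and turns the commanded pose from where the row before left it, along the tool's axes as they then stand; what a row does not reach is not made up. A row lasts 1/12 s, in which the tool goes at most 0.0417 m and 0.125 rad, less where a joint would pass 70% of its speed; a pose out of reach is approached as far as the arm can. OPENING is the finger opening in m, set as the command begins (- or left out keeps the last). The fingers move at their own pace and stop on an object; FORCE is the grip in N (left out, the last holds). Time passes only in rows, so rows that do not move let the fingers close. It prints the time, the measured TCP pose, the force, the opening and the grip force at its end.
- robot.observe(): the state, without advancing time (a new reading comes with each control period).
- robot.read_camera(name): name is "side" or "top"; returns a dict with "image" (384x512x3 uint8, red, green, blue), "fx", "fy", "cx", "cy" (pixels), "pose" (4x4, takes a point from camera to world coordinates). Camera axes: x right, y down, z forward; pixel columns grow to the right and rows downward; lengths in m; the calibration is good to about 2 mm. A picture is of the moment at which its call begins. There is no depth.
- robot.hand_in(): hands the job in; it is judged then, once.
The state is a dict: "time": time; "qpos": joint angles; "qvel": joint speeds; "joint_efforts": joint torques, N m; "tool_pos": TCP position; "tool_rot": TCP orientation; "contact_force": force on the tool from outside, world axes, zero at the start; "torque": the same for the moment, N m; "opening": finger opening in m; "grip_force": force on a finger pad.
Only numpy, scipy, OpenCV 4.12 (cv2) and the standard library are available. Lean on these libraries where they do the work, as an engineer would, in place of code of your own. Each camera call takes 0.05 s, during which the arm holds its last target. There are 200 camera calls.

### The job

A 5 mm gauge strip lies between the open rolls of the jeweller's rolling mill. Turn the handwheel on top clockwise to bring the upper roll down until the gauge just drags, so that it takes a steady pull of between 5 and 8 N to slide it, and make sure by drawing it by its orange grip a centimetre or so outwards with that drag. Never clamp it hard in the rolls, and leave it there, lying in the rolls with that drag, with your hand off it and the other things on the bench undisturbed.

Things in the scene. Friction and masses are not known exactly. Their poses are not given: they have to be found in the camera images.
- mill: Green rolling mill bolted to the bench: base 150 x 200 mm, 217 mm high to the top of its bridge. Origin: centre of the base, on the bench. x points along the feed (from the feed side into the rolls), y along the rolls, z up. Two steel rolls (diameter 50, 88 long) lie one over the other above the origin; they do not rotate. The crank on its +y side is laid back, not needed.
- head: The mill's upper works: bridge, screw, handwheel, upper roll. Origin on the wheel's vertical axis, 195 mm above the bench. The upper roll starts 0.5 to 3.8 mm clear of the gauge (1/8 to 1 turn of the wheel). Once touching, it yields on its springs: each 1/8 turn more adds about 7 N of nip, so 6 N of drag. A nip of 3.5 to 15 N is right; over 30 N (1/2 turn past touching) is clamped hard.
- wheel_top (a point): Centre of the black handwheel's top face, 245 mm above the bench; the wheel is 96 mm across, 12 thick, its axis vertical. Clockwise seen from above lowers the upper roll, 4 mm a turn (1 mm a quarter turn). It turns as often as you like, stays where it is left and needs 1.5 to 2 N at its handle.
- knob (a point): Red upright handle on the handwheel, diameter 16, 40 tall, 36 mm from the wheel's axis. The point is on its axis at mid-height, about 269 mm above the bench. It spins freely about itself: grip it from above and lead it round in a circle, or push it. Which way it points at the start is random and says nothing of the gap.
- gauge: Loose gauge: steel strip 190 x 16 x 5 mm lying flat on the feed table and lower roll, passing under the upper roll. 0.12 to 0.18 kg. Origin: centre of the strip's underside; x along the strip to its free end, y across, z up. Sliding it along -x takes 0.7 of the nip force, give or take 15 %, plus 0.5 N for its weight. 
- gauge_grip (a point): Centre of the gauge's orange grip (60 mm long along the gauge's x, 18 wide, 14 high), 115 mm from the gauge's origin towards -x, 112 mm above the bench. It hangs out in the air, its inner end about 25 mm beyond the feed table's edge. Fingers that press it down or up as they close or draw make it drag more than it does when free: let it float (no vertical force) while judging.
- gauge_tip (a point): Centre of the gauge's free end, 95 mm from its origin towards +x. At the start it stands 31 to 41 mm past the middle of the rolls, so the gauge can be drawn out some 25 mm in all and still lie in them.
- nip (a point): Middle of the rolls' length, on top of the lower roll, 110 mm above the bench; axes as the mill's. The aluminium feed table (92 mm wide, reaching from 30 to 118 mm before this point) has the same height.
- hammer: Wooden-handled hammer, 240 mm, lying on the bench; leave alone.
- calliper: Steel sliding calliper, 200 mm, lying on the bench; leave alone.
- jar: Small jar, diameter 56, 62 mm high, standing on the bench; leave alone.
Not all that is in view belongs to the job. Leave any turquoise or yellow look-alike of the gauge alone.

How it is judged:
By the outcome, as a careful person would: the job done as asked, in the order asked, and still so for the second after the job is handed in, with the robot touching nothing.
It also fails if it takes over 72 s, if anything falls off the work surface, if the arm or the gripper's body presses on something with over 40 N, if the wrist force passes 120 N, or if a joint passes its speed limit or range.

## Working session

There is one attempt and no reset: what is moved stays moved. The work goes in short steps, Python scripts to look and compute and a shell command to move; the robot and the scene stay as the last step left them, time stands still between calls to the robot, and variables do not carry over. Pictures are saved under pics/ and viewed, at most 10 in all, crops included, and the job is handed in when it is done.

```bash
mkdir -p pics; ls; python3 - <<'E'
from cell import robot
import cv2
for n in("top","side"):
    c=robot.read_camera(n); cv2.imwrite(f"pics/{n}0.png",cv2.resize(c["image"][:,:,::-1],(768,576)))
    print(n,c["fx"],c["fy"],c["cx"],c["cy"],c["pose"].round(4).tolist())
print(robot.observe())
E
```

```text
pics
top 448.647388295967 448.647388295967 253.75698999674586 186.37322977615167 [[-0.0273, -0.9926, 0.118, 0.3234], [-0.9992, 0.0305, 0.0248, -0.0565], [-0.0282, -0.1172, -0.9927, 1.345], [0.0, 0.0, 0.0, 1.0]]
side 449.3143946767678 449.3143946767678 257.0331837620257 191.81670352644954 [[-0.8481, -0.2949, 0.4402, -0.0162], [-0.5298, 0.4761, -0.7019, 0.7478], [-0.0026, -0.8285, -0.56, 0.8094], [0.0, 0.0, 0.0, 1.0]]
{'time': 0.1, 'qpos': array([-1.48197693e+00,  3.42681846e-01,  1.52486642e+00,  9.40079638e-06,
        1.27539067e+00, -1.45992313e-01]), 'qvel': array([-0.00182099, -0.00203752, -0.00189153, -0.00172655, -0.00130444,
        0.00164769]), 'joint_efforts': array([ 1.51108699e-03, -4.32004380e+01, -2.44694495e+01,  7.19150389e-02,
        5.26365254e-02, -6.00066232e-05]), 'tool_pos': array([ 0.12216451, -0.51048861,  0.40411856]), 'tool_rot': array([-3.14026199e+00, -2.04744572e-04,  2.34808826e-01]), 'contact_force': array([ 0.01657682, -0.27646227,  0.17961984]), 'torque': array([ 0.02297321, -0.02410637,  0.00233373]), 'grip_force': 0.0, 'opening': 0.09155495943947785}
```

View pics/top0.png

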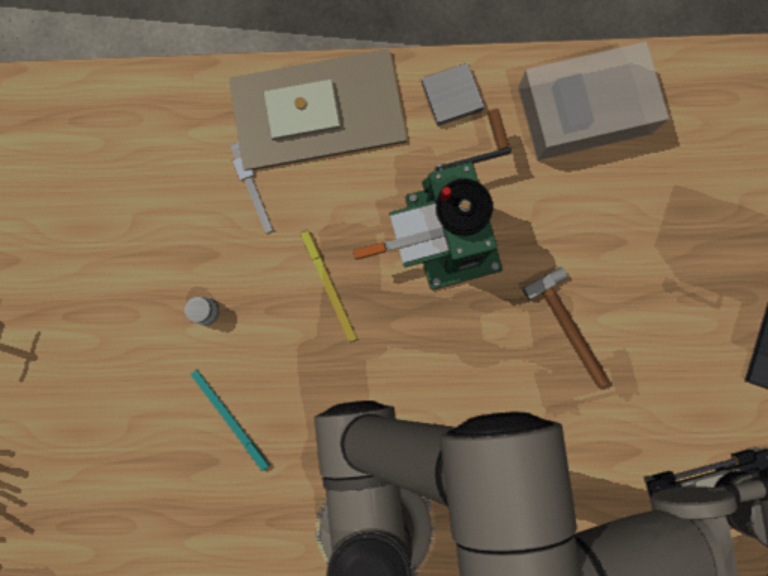

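View pics/side0.png

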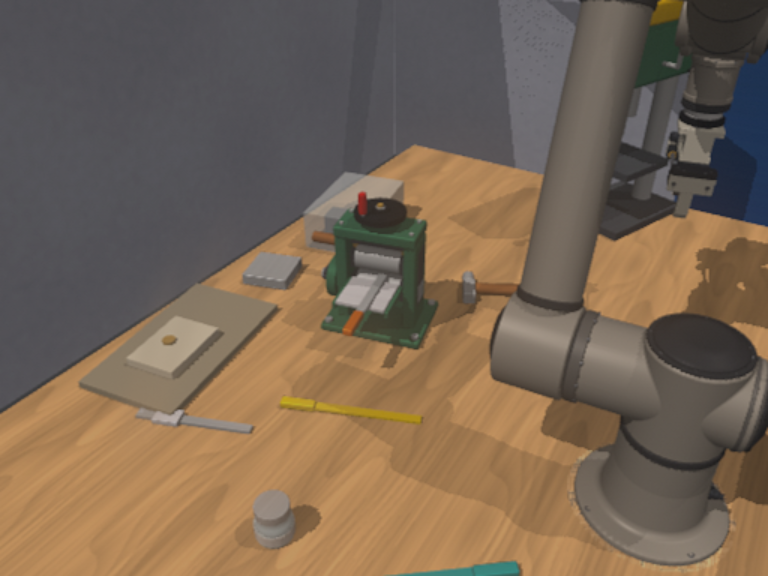

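The top view (768 px scale) shows the wheel at (465,206), the red knob at (447,191) and the orange grip at (370,251). The side view shows the knob at (362,204) and the grip at (353,320). The crank handle, yellow and turquoise strips, jar, calliper and hammer all lie clear of these.

```bash
cat > h.py <<'E'
from cell import robot
import cv2,numpy as np
from scipy.spatial.transform import Rotation as R
def ray(c,u,v):
    d=c["pose"][:3,:3]@np.array([(u-c["cx"])/c["fx"],(v-c["cy"])/c["fy"],1]); return c["pose"][:3,3],d/np.linalg.norm(d)
def plane(c,u,v,z):
    o,d=ray(c,u,v); return o+d*(z-o[2])/d[2]
def tri(a,b):
    A=0;B=0
    for o,d in(a,b):
        P=np.eye(3)-np.outer(d,d);A=A+P;B=B+P@o
    return np.linalg.solve(A,B)
def mask(c,lo,hi,box):
    m=cv2.inRange(cv2.cvtColor(c["image"],cv2.COLOR_RGB2HSV),lo,hi); k=np.zeros_like(m)
    x0,y0,x1,y1=box; k[y0:y1,x0:x1]=m[y0:y1,x0:x1]; return k
def biggest(m):
    cs,_=cv2.findContours(m,cv2.RETR_EXTERNAL,cv2.CHAIN_APPROX_NONE); return max(cs,key=cv2.contourArea)
E
python3 - <<'E'
from h import *
t=robot.read_camera("top");s=robot.read_camera("side")
# boxes in native px
kt=biggest(mask(t,(0,150,90),(6,255,255),(270,110,340,160)));ks=biggest(mask(s,(0,150,90),(6,255,255),(225,115,260,155)))
gt=biggest(mask(t,(5,150,80),(14,255,255),(225,155,262,180)));gs=biggest(mask(s,(5,150,80),(14,255,255),(222,198,250,226)))
for n,c in(("kt",kt),("ks",ks),("gt",gt),("gs",gs)): print(n,cv2.boundingRect(c),cv2.contourArea(c),cv2.minAreaRect(c))
cen=lambda c:cv2.minAreaRect(c)[0]
print("knob tri",tri(ray(t,*cen(kt)),ray(s,*cen(ks))))
print("knob pl side mid",plane(s,*cen(ks),.269),"top:",plane(t,*cen(kt),.285))
print("grip tri",tri(ray(t,*cen(gt)),ray(s,*cen(gs))),plane(t,*cen(gt),.117),plane(s,*cen(gs),.117))
b=cv2.boxPoints(cv2.minAreaRect(gt));print("grip box",[plane(t,*p,.119)[:2].round(4).tolist() for p in b])
# wheel black
w=mask(t,(0,0,0),(179,255,50),(285,115,335,160));k,_=0,0
w=cv2.morphologyEx(w,cv2.MORPH_OPEN,np.ones((5,5)))
c=biggest(w);e=cv2.fitEllipse(cv2.convexHull(c));print("wheel",e,plane(t,*e[0],.245))
# bright table
f=mask(t,(0,0,150),(179,60,255),(255,130,300,180));c=biggest(f);r=cv2.minAreaRect(c);print("table",r,[plane(t,*p,.11)[:2].round(4).tolist() for p in cv2.boxPoints(r)])
# strip axis: brass centre of wheel top
E
```

```text
kt (295, 125, 6, 5) 15.5 ((297.5, 127.0), (4.0, 5.0), 90.0)
ks (239, 128, 5, 15) 54.5 ((241.0, 135.0), (14.0, 4.0), 90.0)
gt (235, 162, 22, 11) 110.5 ((245.82354736328125, 166.79412841796875), (6.3059258460998535, 21.10059928894043), 75.96376037597656)
gs (228, 207, 14, 17) 99.0 ((234.48406982421875, 214.9458465576172), (6.863547325134277, 18.435810089111328), 28.610462188720703)
knob tri [ 0.59375378 -0.14191509  0.26434928]
knob pl side mid [ 0.58664592 -0.13465703  0.269     ] top: [ 0.59019533 -0.13945919  0.285     ]
grip tri [ 0.52517261 -0.00530331  0.11212831] [ 0.52463278 -0.00536746  0.117     ] [ 5.21104814e-01 -1.27571460e-04  1.17000000e-01]
grip box [[0.5267, 0.025], [0.5392, -0.0321], [0.5219, -0.0359], [0.5094, 0.0212]]
wheel ((309.3910217285156, 138.14059448242188), (37.346492767333984, 39.92155456542969), 148.64859008789062) [ 0.57085882 -0.17103884  0.245     ]
table ((276.3884582519531, 147.2576904296875), (15.611631393432617, 30.60932159423828), 74.74488067626953) [[0.5899, -0.0453], [0.6101, -0.1287], [0.5668, -0.1386], [0.5467, -0.0555]]
```

```bash
python3 -m pendant '[[0,0,-0.012,0,0,-0.1215],[0,0,-0.012,0,0,-0.1215],[0,0,-0.012,0,0,-0.1215],[0,0,-0.012,0,0,-0.1215],[0,0,-0.012,0,0,-0.1215],[0,0,-0.012,0,0,-0.1215],[0,0,-0.012,0,0,-0.1215],[0,0,-0.012,0,0,-0.1215]]'; python3 -m pendant '[[0,0,0,0,0,-0.1215],[0,0,0,0,0,-0.1215],[0,0,0,0,0,-0.1215],[0,0,0,0,0,-0.1215],[0,0,0,0,0,-0.1215]]'
cat >> h.py <<'E'
def delta(p,yaw=None):
    "tool-frame translation from the measured TCP to p"
    o=robot.observe(); M=R.from_euler("xyz",o["tool_rot"]).as_matrix()
    print("t",round(o["time"],2),"pos",o["tool_pos"].round(4),"rot",o["tool_rot"].round(4),"d",(M.T@(np.array(p)-o["tool_pos"])).round(4),"F",o["contact_force"].round(2),"op",round(o["opening"],4))
E
python3 -c "
from h import *
delta((.591,-.1405,.495))"
```

```text
time: 0.87
tool_pos: [0.1222, -0.5105, 0.5011]
tool_rot: [-3.141, -0.0, 1.213]
contact_force: [-0.5, 0.1, 0.0]
opening: 0.0917
grip_force: 0.0
time: 1.28
tool_pos: [0.1221, -0.5105, 0.5005]
tool_rot: [3.142, -0.0, 1.82]
contact_force: [-0.5, 0.3, 0.1]
opening: 0.0917
grip_force: 0.0
t 1.28 pos [ 0.1221 -0.5105  0.5005] rot [ 3.1415e+00 -4.0000e-04  1.8203e+00] d [0.2428 0.5457 0.0057] F [-0.51  0.31  0.09] op 0.0917
```

```bash
python3 -m pendant '[[0.0162,0.0364,0,0,0,0],[0.0162,0.0364,0,0,0,0],[0.0162,0.0364,0,0,0,0],[0.0162,0.0364,0,0,0,0],[0.0162,0.0364,0,0,0,0],[0.0162,0.0364,0,0,0,0],[0.0162,0.0364,0,0,0,0],[0.0162,0.0364,0,0,0,0]]' 0.05 10; python3 -m pendant '[[0.0162,0.0364,0,0,0,0],[0.0162,0.0364,0,0,0,0],[0.0162,0.0364,0,0,0,0],[0.0162,0.0364,0,0,0,0],[0.0162,0.0364,0,0,0,0],[0.0162,0.0364,0,0,0,0],[0.0162,0.0364,0,0,0,0],[0,0,0,0,0,0]]'
python3 -c "
from h import *
delta((.591,-.1405,.437))"
```

```text
time: 1.95
tool_pos: [0.3747, -0.313, 0.5007]
tool_rot: [-3.142, 0.0, 1.814]
contact_force: [0.8, -0.0, 1.2]
opening: 0.0507
grip_force: 0.0
time: 2.62
tool_pos: [0.5974, -0.1386, 0.4988]
tool_rot: [3.141, -0.003, 1.82]
contact_force: [-0.3, -0.8, -0.4]
opening: 0.05
grip_force: 0.0
t 2.62 pos [ 0.5974 -0.1386  0.4988] rot [ 3.141e+00 -2.700e-03  1.820e+00] d [-0.0005 -0.0067  0.0618] F [-0.29 -0.75 -0.38] op 0.05
```

```bash
python3 -m pendant '[[0,0,0.02,0,0,0],[0,0,0,0,0,0],[0,0,0,0,0,0]]'
python3 - <<'E'
from h import *
delta((.591,-.1405,.437))
s=robot.read_camera("side");t=robot.read_camera("top")
cv2.imwrite("pics/s1.png",cv2.resize(s["image"][70:200,180:330,::-1],None,fx=5,fy=4.5))
E
```

```text
time: 2.87
tool_pos: [0.5933, -0.1432, 0.4796]
tool_rot: [-3.139, -0.002, 1.814]
contact_force: [0.6, 0.2, -0.3]
opening: 0.05
grip_force: 0.0
t 2.87 pos [ 0.5933 -0.1432  0.4796] rot [-3.1388e+00 -1.7000e-03  1.8142e+00] d [ 0.0031 -0.0015  0.0426] F [ 0.61  0.24 -0.34] op 0.05
```

View pics/s1.png

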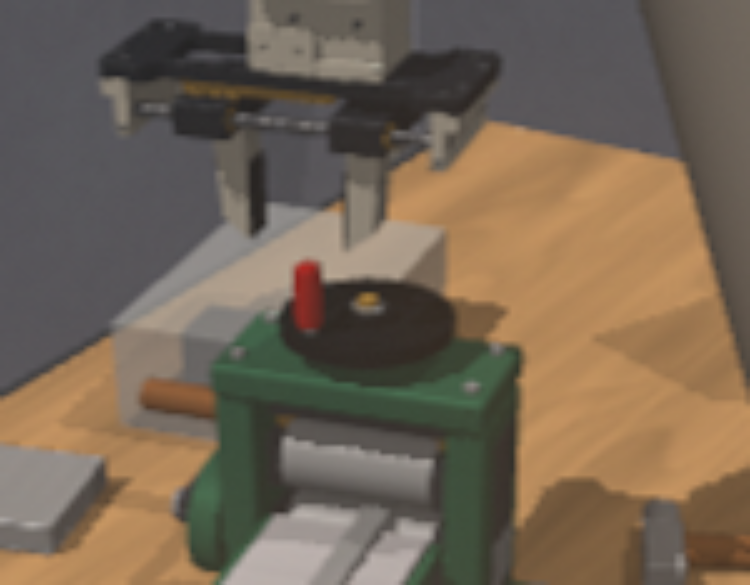

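The fingers (250,230 and 350,240) are above the red knob (308,295) and straddle it. The brass hub (368,300) barely stands above the wheel. I'll descend and grip.

```bash
python3 -m pendant '[[0.003,-0.0015,0.014,0,0,0],[0,0,0.014,0,0,0],[0,0,0.0146,0,0,0],[0,0,0,0,0,0],[0,0,0,0,0,0]]'; python3 -m pendant '[[0,0,0,0,0,0],[0,0,0,0,0,0],[0,0,0,0,0,0],[0,0,0,0,0,0],[0,0,0,0,0,0]]' 0 12
python3 -c "
from h import *
delta((.591,-.1405,.437))"
```

```text
time: 3.38
tool_pos: [0.591, -0.141, 0.4388]
tool_rot: [-3.142, 0.0, 1.813]
contact_force: [-0.2, -1.3, 1.2]
opening: 0.0496
grip_force: 0.0
time: 3.8
tool_pos: [0.5913, -0.1406, 0.4386]
tool_rot: [3.141, 0.001, 1.814]
contact_force: [-0.2, -0.8, -0.3]
opening: 0.0214
grip_force: 0.0
t 3.8 pos [ 0.5913 -0.1406  0.4386] rot [3.1410e+00 5.0000e-04 1.8143e+00] d [ 0.0002 -0.0003  0.0016] F [-0.17 -0.84 -0.34] op 0.0214
```

```bash
cat >> h.py <<'E'
C=np.array([.571,-.171])
def arc(n,step=15,r=None):
    o=robot.observe();d=o["tool_pos"][:2]-C;y=o["tool_rot"][2]
    p=y-np.arctan2(d[1],d[0]);r=r or np.hypot(*d);a=p+np.radians(step)*np.arange(n+1)
    print("phi",np.degrees(p).round(1),"r",r.round(4) if r else r);q=np.c_[np.cos(a),np.sin(a)]*r;print(np.diff(q,axis=0).round(4).tolist())
E
python3 -m pendant '[[0,0,0,0,0,0],[0,0,0,0,0,0],[0,0,0,0,0,0]]'
python3 -c "
from h import *
delta((.591,-.1405,.437));arc(9)"
```

```text
time: 4.05
tool_pos: [0.5913, -0.1406, 0.4383]
tool_rot: [3.141, 0.0, 1.814]
contact_force: [-0.5, -1.8, 1.5]
opening: 0.0156
grip_force: 12.0
t 4.05 pos [ 0.5913 -0.1406  0.4383] rot [3.1415e+00 5.0000e-04 1.8143e+00] d [ 0.0002 -0.0002  0.0013] F [-0.5  -1.82  1.47] op 0.0156
phi 47.7 r 0.0365
[[-0.0078, 0.0054], [-0.009, 0.0032], [-0.0095, 0.0008], [-0.0094, -0.0017], [-0.0086, -0.0041], [-0.0073, -0.0062], [-0.0054, -0.0078], [-0.0032, -0.009], [-0.0008, -0.0095]]
```

Gripped on the knob (opening 15.6 mm, grip 12 N, small forces). I'll lead it 135° clockwise.

```bash
python3 -m pendant '[[-0.0078,0.0054,0,0,0,0],[-0.009,0.0032,0,0,0,0],[-0.0095,0.0008,0,0,0,0],[-0.0094,-0.0017,0,0,0,0]]' ; python3 -m pendant '[[-0.0086,-0.0041,0,0,0,0],[-0.0073,-0.0062,0,0,0,0],[-0.0054,-0.0078,0,0,0,0],[-0.0032,-0.009,0,0,0,0],[-0.0008,-0.0095,0,0,0,0],[0,0,0,0,0,0],[0,0,0,0,0,0]]'
python3 - <<'E'
from h import *
delta((.591,-.1405,.437));arc(1)
t=robot.read_camera("top");s=robot.read_camera("side")
cv2.imwrite("pics/s2.png",np.hstack([cv2.resize(s["image"][70:170,200:300,::-1],(400,400)),cv2.resize(t["image"][90:190,250:350,::-1],(400,400))]))
E
```

```text
time: 4.38
tool_pos: [0.6082, -0.1738, 0.4384]
tool_rot: [3.139, 0.001, 1.815]
contact_force: [1.0, 1.5, 1.5]
opening: 0.0156
grip_force: 12.0
time: 4.97
tool_pos: [0.5769, -0.2074, 0.4385]
tool_rot: [-3.141, 0.001, 1.813]
contact_force: [0.8, -3.5, 3.4]
opening: 0.0151
grip_force: 12.0
t 4.97 pos [ 0.5769 -0.2074  0.4385] rot [-3.1406e+00  1.3000e-03  1.8130e+00] d [0.0616 0.0297 0.0014] F [ 0.78 -3.5   3.42] op 0.0151
phi 184.7 r 0.0369
[[0.002, -0.0094]]
```

View pics/s2.png

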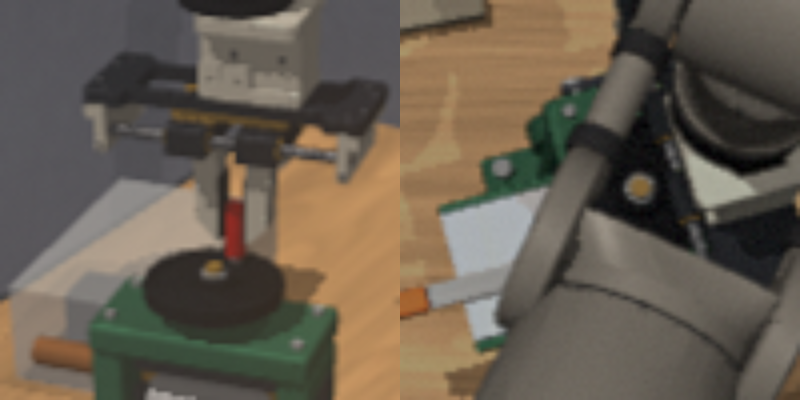

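The knob is still between the pads (side view, 235,225) and the forces are low. Next I'll release it, lift and go to the gauge grip.

```bash
python3 -m pendant '[[0,0,0,0,0,0],[0,0,0,0,0,0],[0,0,-0.022,0,0,0],[0,0,-0.022,0,0,0],[0.04,0,0,0,0,0],[0.04,0,0,0,0,0],[0.04,0,0,0,0,0]]' 0.045; python3 -m pendant '[[0.036,-0.001,0.02,0,0,0],[0.03,-0.001,0.028,0,0,0],[0.022,0,0.034,0,0,0],[0,0,0.03,0,0,0],[0,0,0.03,0,0,0],[0,0,0,0,0,0],[0,0,0,0,0,0]]'
python3 - <<'E'
from h import *
delta((.525,-.0055,.271))
s=robot.read_camera("side");t=robot.read_camera("top")
cv2.imwrite("pics/s3.png",np.hstack([cv2.resize(s["image"][140:240,190:290,::-1],(400,400)),cv2.resize(t["image"][110:210,200:300,::-1],(400,400))]))
E
```

```text
time: 5.65
tool_pos: [0.5486, -0.0888, 0.4811]
tool_rot: [-3.14, -0.002, 1.813]
contact_force: [0.5, 0.2, 0.5]
opening: 0.0447
grip_force: 0.0
time: 6.23
tool_pos: [0.5256, -0.0048, 0.339]
tool_rot: [-3.137, -0.002, 1.815]
contact_force: [-0.1, -0.1, 1.5]
opening: 0.045
grip_force: 0.0
t 6.23 pos [ 0.5256 -0.0048  0.339 ] rot [-3.1374e+00 -2.1000e-03  1.8150e+00] d [-0.0007 -0.0005  0.068 ] F [-0.05 -0.12  1.53] op 0.045
```

View pics/s3.png

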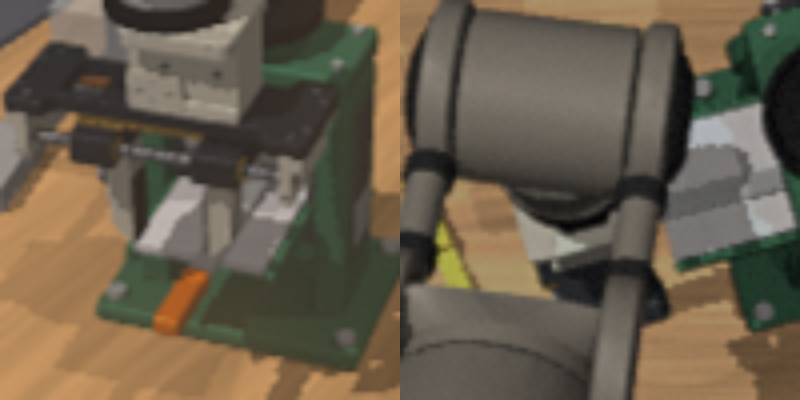

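The fingers stand above the orange grip (side view, 185,300) and the table is clear. I'll go down, take an empty-hand force baseline, then grip.

```bash
python3 -m pendant '[[0,0,0.025,0,0,0],[0,0,0.025,0,0,0],[0,0,0.018,0,0,0],[0,0,0,0,0,0],[0,0,0,0,0,0]]'; python3 -c "
from h import *
delta((.525,-.0055,.271))"; python3 -m pendant '[[0,0,0,0,0,0],[0,0,0,0,0,0],[0,0,0,0,0,0],[0,0,0,0,0,0],[0,0,0,0,0,0],[0,0,0,0,0,0],[0,0,0,0,0,0],[0,0,0,0,0,0]]' 0 20; python3 -c "
from h import *
delta((.525,-.0055,.271))"
```

```text
time: 6.75
tool_pos: [0.5264, -0.0057, 0.2733]
tool_rot: [3.141, 0.0, 1.814]
contact_force: [0.2, -0.0, 0.9]
opening: 0.0451
grip_force: 0.0
t 6.75 pos [ 0.5264 -0.0057  0.2733] rot [3.1406e+00 4.0000e-04 1.8138e+00] d [ 0.0005 -0.0013  0.0023] F [ 0.18 -0.02  0.86] op 0.0451
time: 7.42
tool_pos: [0.526, -0.0054, 0.2724]
tool_rot: [3.141, 0.0, 1.814]
contact_force: [0.5, 0.0, 3.2]
opening: 0.0179
grip_force: 19.8
t 7.42 pos [ 0.526  -0.0054  0.2724] rot [3.1409e+00 4.0000e-04 1.8143e+00] d [ 0.0001 -0.001   0.0014] F [0.48 0.03 3.19] op 0.0179
```

```bash
P="python3 -m pendant"; f(){ grep -E "pos|contact" | tr '\n' ' '; echo; }; $P '[[0.001,0,0,0,0,0]]'|f; $P '[[0.001,0,0,0,0,0]]'|f; $P '[[0.001,0,0,0,0,0]]'|f; $P '[[0.001,0,0,0,0,0]]'|f;$P '[[0,0,0,0,0,0]]'|f;$P '[[0,0,0,0,0,0]]'|f
```

```text
tool_pos: [0.5259, -0.0046, 0.2724] contact_force: [0.8, -2.0, 2.3] 
tool_pos: [0.5256, -0.0036, 0.2724] contact_force: [0.4, -2.0, 2.3] 
tool_pos: [0.5253, -0.0026, 0.2723] contact_force: [0.6, -1.5, 3.8] 
tool_pos: [0.5251, -0.0016, 0.2723] contact_force: [0.7, -2.4, 2.7] 
tool_pos: [0.525, -0.0015, 0.2723] contact_force: [0.6, -3.6, 3.9] 
tool_pos: [0.525, -0.0015, 0.2723] contact_force: [0.9, -1.7, 4.2]
```

```bash
P="python3 -m pendant"; f(){ grep -E "pos|contact" | tr '\n' ' '; echo; }; $P '[[0,0,-0.0005,0,0,0]]'|f; $P '[[0,0,-0.0005,0,0,0]]'|f; $P '[[0.001,0,0,0,0,0]]'|f; $P '[[0.001,0,0,0,0,0]]'|f;$P '[[0,0,0,0,0,0]]'|f
```

```text
tool_pos: [0.5249, -0.0014, 0.2726] contact_force: [1.1, -0.8, 1.4] 
tool_pos: [0.5248, -0.0013, 0.2729] contact_force: [1.0, -0.6, 0.6] 
tool_pos: [0.5244, -0.0004, 0.2728] contact_force: [0.7, -0.8, 0.3] 
tool_pos: [0.5242, 0.0006, 0.2728] contact_force: [-0.3, -0.4, 0.9] 
tool_pos: [0.5241, 0.0007, 0.2728] contact_force: [0.3, 0.1, 1.4]
```

Not touching yet: drag is about 0.5 N when floating, at tool z of about 0.2728. I'll slide it 5 mm back, release, and return to the knob.

```bash
python3 -m pendant '[[-0.0025,0,0,0,0,0],[-0.0025,0,0,0,0,0],[0,0,0,0,0,0]]';python3 -m pendant '[[0,0,0,0,0,0],[0,0,0,0,0,0],[0,0,0,0,0,0],[0,0,-0.03,0,0,0],[0,0,-0.035,0,0,0],[0,0,-0.04,0,0,0],[-0.012,0,-0.038,0,0,0],[-0.02,0,-0.034,0,0,0]]' 0.045; python3 -m pendant '[[-0.03,0,-0.028,0,0,0],[-0.036,0,0,0,0,0],[-0.036,0,0,0,0,0],[-0.036,0,0,0,0,0],[-0.036,0,0,0,0,0],[0,0,0,0,0,0],[0,0,0,0,0,0]]'
python3 -c "
from h import *
delta((.5769,-.2074,.4385))"
```

```text
time: 8.58
tool_pos: [0.5256, -0.0047, 0.2729]
tool_rot: [-3.141, -0.0, 1.814]
contact_force: [-0.2, -0.1, -0.9]
opening: 0.0179
grip_force: 19.8
time: 9.25
tool_pos: [0.5328, -0.0344, 0.4529]
tool_rot: [3.14, 0.0, 1.817]
contact_force: [1.6, -0.3, -0.6]
opening: 0.0451
grip_force: 0.0
time: 9.83
tool_pos: [0.5753, -0.2061, 0.477]
tool_rot: [-3.14, -0.001, 1.811]
contact_force: [-0.5, -0.2, -0.4]
opening: 0.0454
grip_force: 0.0
t 9.83 pos [ 0.5753 -0.2061  0.477 ] rot [-3.1404e+00 -1.0000e-03  1.8113e+00] d [-0.0017  0.0013  0.0385] F [-0.53 -0.16 -0.41] op 0.0454
```

```bash
python3 -m pendant '[[-0.001,0.001,0.014,0,0,0],[0,0,0.014,0,0,0],[0,0,0.0105,0,0,0]]'; python3 -m pendant '[[0,0,0,0,0,0],[0,0,0,0,0,0],[0,0,0,0,0,0],[0,0,0,0,0,0],[0,0,0,0,0,0],[0,0,0,0,0,0],[0,0,0,0,0,0],[0,0,0,0,0,0]]' 0 12
python3 -c "
from h import *
delta((.5769,-.2074,.4385));arc(8)"
```

```text
time: 10.08
tool_pos: [0.5763, -0.2036, 0.4388]
tool_rot: [-3.141, -0.001, 1.815]
contact_force: [-0.2, 0.5, -0.4]
opening: 0.0451
grip_force: 0.0
time: 10.75
tool_pos: [0.5765, -0.205, 0.4404]
tool_rot: [3.14, 0.001, 1.814]
contact_force: [-0.0, 0.5, 4.8]
opening: 0.0155
grip_force: 12.0
t 10.75 pos [ 0.5765 -0.205   0.4404] rot [3.1404e+00 8.0000e-04 1.8143e+00] d [-0.0024 -0.0002  0.0019] F [-0.    0.54  4.83] op 0.0155
phi 184.8 r 0.0344
[[0.0019, -0.0088], [0.0041, -0.008], [0.006, -0.0067], [0.0076, -0.0049], [0.0086, -0.0027], [0.009, -0.0004], [0.0088, 0.0019], [0.008, 0.0041]]
```

```bash
python3 -m pendant '[[0.002,-0.0093,0,0,0,0],[0.0043,-0.0085,0,0,0,0],[0.0064,-0.0071,0,0,0,0],[0.0081,-0.0052,0,0,0,0],[0.0091,-0.0029,0,0,0,0],[0.0095,-0.0004,0,0,0,0],[0.0093,0.002,0,0,0,0],[0.0085,0.0043,0,0,0,0]]' ; python3 -m pendant '[[0,0,0,0,0,0],[0,0,0,0,0,0]]'
python3 -c "
from h import *
delta((.525,-.0055,.2728));arc(1)"
```

```text
time: 11.42
tool_pos: [0.5367, -0.1562, 0.4404]
tool_rot: [3.138, 0.003, 1.814]
contact_force: [5.0, -3.7, 1.2]
opening: 0.0158
grip_force: 12.0
time: 11.58
tool_pos: [0.5371, -0.1558, 0.4404]
tool_rot: [3.139, 0.002, 1.815]
contact_force: [4.4, -1.5, 4.3]
opening: 0.0158
grip_force: 11.9
t 11.58 pos [ 0.5371 -0.1558  0.4404] rot [3.1388e+00 2.3000e-03 1.8149e+00] d [0.1492 0.0242 0.1673] F [ 4.44 -1.47  4.28] op 0.0158
phi -51.9 r 0.0372
[[0.0068, 0.0069]]
```

```bash
python3 -m pendant '[[0,0,0,0,0,0],[0,0,0,0,0,0],[0,0,-0.022,0,0,0],[0,0,-0.022,0,0,0],[0.04,0,0,0,0,0],[0.04,0,0,0,0,0]]' 0.045; python3 -m pendant '[[0.035,0.012,0.03,0,0,0],[0.02,0.012,0.034,0,0,0],[0.014,0,0.038,0,0,0],[0,0,0.04,0,0,0],[0,0,0.03,0,0,0],[0,0,0.02,0,0,0],[0,0,0,0,0,0]]'
python3 -c "
from h import *
delta((.525,-.0055,.2728))"
```

```text
time: 12.08
tool_pos: [0.5169, -0.0792, 0.4837]
tool_rot: [-3.141, 0.0, 1.81]
contact_force: [1.2, 0.9, 0.2]
opening: 0.0443
grip_force: 0.0
time: 12.67
tool_pos: [0.5216, -0.0101, 0.2906]
tool_rot: [-3.131, -0.004, 1.814]
contact_force: [-0.7, -0.3, -0.1]
opening: 0.0447
grip_force: 0.0
t 12.67 pos [ 0.5216 -0.0101  0.2906] rot [-3.1315 -0.0041  1.8142] d [0.0035 0.0046 0.0178] F [-0.69 -0.32 -0.1 ] op 0.0447
```

```bash
python3 -m pendant '[[0,0,0.01,0,0,0],[0,0,0,0,0,0],[0,0,0,0,0,0]]' >/dev/null; python3 -c "
from h import *
delta((.5255,-.0052,.2727))"
```

```text
t 12.92 pos [ 0.5236 -0.0105  0.2862] rot [3.1407e+00 5.0000e-04 1.8140e+00] d [0.0047 0.0031 0.0135] F [-0.2  -0.08 -0.13] op 0.045
```

```bash
python3 -m pendant '[[0.0047,0.0031,0.013,0,0,0],[0,0,0,0,0,0],[0,0,0,0,0,0]]' >/dev/null; python3 -c "
from h import *
delta((.5255,-.0052,.2727))";  python3 -m pendant '[[0,0,0,0,0,0],[0,0,0,0,0,0],[0,0,0,0,0,0],[0,0,0,0,0,0],[0,0,0,0,0,0],[0,0,0,0,0,0],[0,0,0,0,0,0],[0,0,0,0,0,0]]' 0 20;  P="python3 -m pendant"; f(){ grep -E "pos|contact" | tr '\n' ' '; echo; }; $P '[[0.0005,0,0,0,0,0]]'|f; $P '[[0.0005,0,0,0,0,0]]'|f; $P '[[0.0005,0,0,0,0,0]]'|f; $P '[[0.0005,0,0,0,0,0]]'|f
```

```text
t 13.17 pos [ 0.5253 -0.005   0.2731] rot [3.1411e+00 4.0000e-04 1.8146e+00] d [-0.0002  0.0001  0.0004] F [ 0.21  0.19 -0.17] op 0.0447
time: 13.83
tool_pos: [0.5252, -0.0051, 0.2725]
tool_rot: [3.142, 0.0, 1.814]
contact_force: [-0.1, -0.4, 2.7]
opening: 0.0178
grip_force: 20.0
tool_pos: [0.5252, -0.0049, 0.2726] contact_force: [-0.1, -5.3, 3.3] 
tool_pos: [0.5252, -0.0045, 0.2726] contact_force: [0.5, -5.6, 2.2] 
tool_pos: [0.5251, -0.0041, 0.2725] contact_force: [-0.6, -4.5, 1.9] 
tool_pos: [0.525, -0.0037, 0.2726] contact_force: [-0.5, -6.4, 2.3]
```

```bash
P="python3 -m pendant"; f(){ grep -E "pos|contact" | tr '\n' ' '; echo; }; $P '[[0,0,-0.0007,0,0,0]]'|f; for i in 1; do $P '[[0.0005,0,0,0,0,0]]'|f;$P '[[0.0005,0,0,0,0,0]]'|f;$P '[[0.0005,0,0,0,0,0]]'|f;$P '[[0.0005,0,0,0,0,0]]'|f;$P '[[0.0005,0,0,0,0,0]]'|f;$P '[[0.0005,0,0,0,0,0]]'|f; done
```

```text
tool_pos: [0.5249, -0.0034, 0.273] contact_force: [-0.7, -3.3, -0.8] 
tool_pos: [0.5247, -0.0028, 0.273] contact_force: [0.2, -3.0, -0.5] 
tool_pos: [0.5245, -0.0022, 0.2729] contact_force: [0.3, -2.7, -0.1] 
tool_pos: [0.5244, -0.0016, 0.2729] contact_force: [-0.4, -3.5, -1.1] 
tool_pos: [0.5243, -0.0011, 0.2729] contact_force: [0.8, -3.2, -0.7] 
tool_pos: [0.5242, -0.0005, 0.273] contact_force: [0.6, -3.9, -0.0] 
tool_pos: [0.5241, -0.0, 0.273] contact_force: [0.8, -3.6, -0.2]
```

Now floating (Fz about 0), steady drag is about 3.3 N. That needs roughly 24° more, so back to the knob.

```bash
python3 -m pendant '[[0,0,0,0,0,0],[0,0,0,0,0,0],[0,0,0,0,0,0],[0,0,-0.03,0,0,0],[0,0,-0.035,0,0,0],[0,0,-0.04,0,0,0],[0,0,-0.04,0,0,0],[0,0,-0.04,0,0,0]]' 0.045; python3 -m pendant '[[-0.03,-0.005,-0.025,0,0,0],[-0.036,-0.005,0,0,0,0],[-0.036,-0.005,0,0,0,0],[-0.036,-0.005,0,0,0,0],[-0.0183,-0.005,0,0,0,0],[0,0,0,0,0,0],[0,0,0,0,0,0],[0,0,0,0,0,0]]' >/dev/null
python3 -c "
from h import *
delta((.5376,-.1577,.4395))
s=robot.read_camera('side')
cv2.imwrite('pics/s4.png',cv2.resize(s['image'][90:230,190:330,::-1],(590,590)))"
```

```text
time: 15.42
tool_pos: [0.5235, 0.0002, 0.46]
tool_rot: [-3.141, -0.001, 1.815]
contact_force: [1.5, 0.1, 0.2]
opening: 0.045
grip_force: 0.0
t 16.08 pos [ 0.5374 -0.1571  0.483 ] rot [-3.1415e+00 -9.0000e-04  1.8146e+00] d [-0.0006  0.0001  0.0435] F [ 0.18  0.31 -1.01] op 0.0451
```

View pics/s4.png

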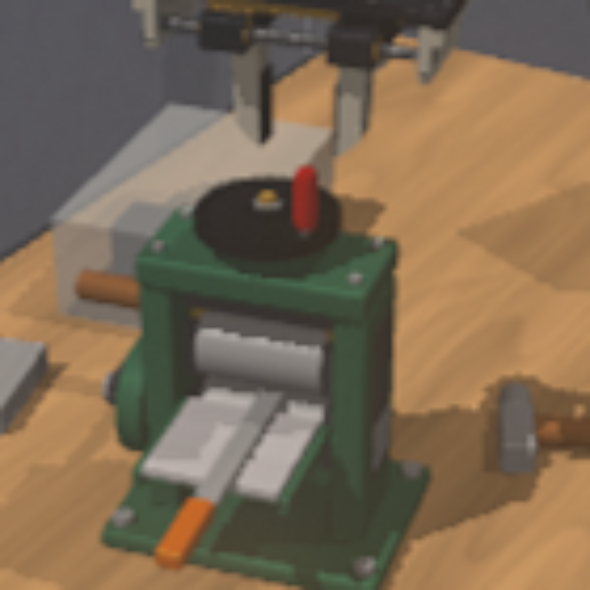

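The knob (305,200) is midway between the fingers (255,130 and 350,130), and the gauge still lies straight through the rolls. Down, grip and turn 24°.

```bash
python3 -m pendant '[[0,0,0.014,0,0,0],[0,0,0.014,0,0,0],[0,0,0.0145,0,0,0],[0,0,0,0,0,0]]'>/dev/null; python3 -m pendant '[[0,0,0,0,0,0],[0,0,0,0,0,0],[0,0,0,0,0,0],[0,0,0,0,0,0],[0,0,0,0,0,0],[0,0,0,0,0,0],[0,0,0,0,0,0],[0,0,0,0,0,0]]' 0 12 >/dev/null
python3 -c "
from h import *
delta((.5371,-.1558,.4395));arc(2,12,.0365)"
python3 -m pendant '[[0.0029,0.0025,0,0,0,0],[0.0028,0.0026,0,0,0,0],[0.0023,0.003,0,0,0,0],[0.0022,0.0031,0,0,0,0],[0,0,0,0,0,0],[0,0,0,0,0,0]]'
python3 -c "
from h import *
delta((.5371,-.1558,.4395));arc(2,12,.0365)"
```

```text
t 17.13 pos [ 0.5373 -0.1579  0.441 ] rot [3.1414e+00 3.0000e-04 1.8142e+00] d [0.002  0.0003 0.0015] F [-3.3   0.36  4.76] op 0.016
time: 17.63
tool_pos: [0.5456, -0.1443, 0.4411]
tool_rot: [-3.141, -0.002, 1.815]
contact_force: [-4.6, 4.4, 7.2]
opening: 0.0154
grip_force: 12.1
t 17.63 pos [ 0.5456 -0.1443  0.4411] rot [-3.1412e+00 -1.6000e-03  1.8149e+00] d [-0.0091 -0.0111  0.0015] F [-4.59  4.4   7.21] op 0.0154Traceback (most recent call last):
  File "<string>", line 3, in <module>
    delta((.5371,-.1558,.4395));arc(2,12,.0365)
                                ~~~^^^^^^^^^^^^
  File "h.py", line 26, in arc
    print("phi",np.degrees(p).round(1),"r",r.round(4) if r else r);q=np.c_[np.cos(a),np.sin(a)]*r;print(np.diff(q,axis=0).round(4).tolist())
                                           ^^^^^^^
AttributeError: 'float' object has no attribute 'round'
Traceback (most recent call last):
  File "h.py", line 26, in arc
    print("phi",np.degrees(p).round(1),"r",r.round(4) if r else r);q=np.c_[np.cos(a),np.sin(a)]*r;print(np.diff(q,axis=0).round(4).tolist())
                                           ^^^^^^^
AttributeError: 'float' object has no attribute 'round'
```

```bash
python3 -m pendant '[[0,0,0,0,0,0],[0,0,0,0,0,0],[0,0,-0.022,0,0,0],[0,0,-0.022,0,0,0],[0.04,0,0,0,0,0],[0.04,0,0,0,0,0]]' 0.045 >/dev/null; python3 -m pendant '[[0.035,0.007,0.03,0,0,0],[0.02,0.007,0.034,0,0,0],[0.01,0,0.038,0,0,0],[0,0,0.04,0,0,0],[0,0,0.03,0,0,0],[0,0,0.02,0,0,0],[0,0,0,0,0,0],[0,0,0,0,0,0]]' >/dev/null
python3 -m pendant '[[0,0,0,0,0,0],[0,0,0,0,0,0]]'>/dev/null
python3 -c "
from h import *
delta((.5241,0,.2732))"
```

```text
t 18.97 pos [ 0.5254 -0.0051  0.2976] rot [3.1382e+00 1.5000e-03 1.8141e+00] d [ 0.0053 -0.0001  0.0243] F [ 0.02 -0.31 -0.1 ] op 0.0449
```

```bash
python3 -m pendant '[[0.0053,0,0.012,0,0,0],[0,0,0.0116,0,0,0],[0,0,0,0,0,0],[0,0,0,0,0,0]]' >/dev/null; python3 -c "
from h import *
delta((.5241,0,.2732))";  python3 -m pendant '[[0,0,0,0,0,0],[0,0,0,0,0,0],[0,0,0,0,0,0],[0,0,0,0,0,0],[0,0,0,0,0,0],[0,0,0,0,0,0],[0,0,0,0,0,0],[0,0,0,0,0,0]]' 0 20;  P="python3 -m pendant"; f(){ grep -E "pos|contact" | tr '\n' ' '; echo; }; $P '[[0.0005,0,0,0,0,0]]'|f; $P '[[0.0005,0,0,0,0,0]]'|f; $P '[[0.0005,0,0,0,0,0]]'|f; $P '[[0.0005,0,0,0,0,0]]'|f
```

```text
t 19.3 pos [5.236e-01 1.000e-04 2.731e-01] rot [3.1405e+00 6.0000e-04 1.8143e+00] d [-0.0002  0.0004 -0.0001] F [-0.37  0.16  1.01] op 0.0448
time: 19.97
tool_pos: [0.5235, 0.0001, 0.2723]
tool_rot: [3.141, 0.0, 1.814]
contact_force: [0.1, -0.5, 1.9]
opening: 0.018
grip_force: 20.0
tool_pos: [0.5235, 0.0003, 0.2723] contact_force: [0.3, -5.5, 1.5] 
tool_pos: [0.5234, 0.0005, 0.2724] contact_force: [1.1, -6.8, 1.2] 
tool_pos: [0.5234, 0.0008, 0.2724] contact_force: [0.8, -7.2, 1.3] 
tool_pos: [0.5233, 0.0012, 0.2724] contact_force: [2.2, -8.0, 0.4]
```

```bash
P="python3 -m pendant"; f(){ grep -E "contact|pos" | tr '\n' ' '; echo; }; $P '[[0.0005,0,-0.0003,0,0,0]]'|f; $P '[[0.0005,0,0,0,0,0]]'|f;$P '[[0.0005,0,0,0,0,0]]'|f;$P '[[0.0005,0,0,0,0,0]]'|f;$P '[[0.0005,0,0,0,0,0]]'|f;$P '[[0.0005,0,0,0,0,0]]'|f
```

```text
tool_pos: [0.5231, 0.0017, 0.2726] contact_force: [1.2, -6.0, -0.0] 
tool_pos: [0.523, 0.0023, 0.2725] contact_force: [-0.1, -7.6, -0.8] 
tool_pos: [0.5229, 0.0028, 0.2725] contact_force: [1.2, -6.3, 0.1] 
tool_pos: [0.5227, 0.0032, 0.2725] contact_force: [1.8, -6.9, -0.4] 
tool_pos: [0.5226, 0.0037, 0.2725] contact_force: [1.6, -6.1, -0.6] 
tool_pos: [0.5225, 0.0042, 0.2725] contact_force: [1.5, -6.9, -0.1]
```

Steady drag is about 6.7 N with the grip floating. I'll continue the draw to a bit over a centimetre.

```bash
P="python3 -m pendant"; f(){ grep -E "contact|pos" | tr '\n' ' '; echo; }; for i in 1; do $P '[[0.0008,0,0,0,0,0],[0.0008,0,0,0,0,0]]'|f; $P '[[0.0008,0,0,0,0,0],[0.0008,0,0,0,0,0]]'|f; $P '[[0.0008,0,0,0,0,0],[0.0008,0,0,0,0,0]]'|f; $P '[[0.0008,0,0,0,0,0],[0.0008,0,0,0,0,0]]'|f; $P '[[0.0008,0,0,0,0,0],[0.0008,0,0,0,0,0]]'|f; done; $P '[[0,0,0,0,0,0]]'|f;  $P '[[-0.0003,0,0,0,0,0],[0,0,0,0,0,0]]'|f
$P '[[0,0,0,0,0,0],[0,0,0,0,0,0],[0,0,0,0,0,0],[0,0,0,0,0,0]]' 0.045|f
```

```text
tool_pos: [0.5222, 0.0058, 0.2725] contact_force: [1.2, -6.0, 0.4] 
tool_pos: [0.5218, 0.0073, 0.2725] contact_force: [0.7, -5.9, 0.2] 
tool_pos: [0.5214, 0.0089, 0.2725] contact_force: [1.1, -6.8, -0.9] 
tool_pos: [0.521, 0.0104, 0.2725] contact_force: [0.4, -6.7, 0.6] 
tool_pos: [0.5206, 0.012, 0.2725] contact_force: [2.2, -6.1, 0.4] 
tool_pos: [0.5206, 0.0121, 0.2725] contact_force: [1.2, -5.5, -0.8] 
tool_pos: [0.5206, 0.012, 0.2725] contact_force: [1.3, -6.4, -0.9] 
tool_pos: [0.5202, 0.0128, 0.2723] contact_force: [-0.0, 0.4, -0.5]
```

Steady at about 6.4 N over 12 mm. Now retreat straight up and check.

```bash
python3 -m pendant '[[0,0,-0.02,0,0,0],[0,0,-0.035,0,0,0],[0,0,-0.035,0,0,0],[0.01,0,-0.035,0,0,0],[0.01,0,-0.035,0,0,0],[0,0,0,0,0,0],[0,0,0,0,0,0],[0,0,0,0,0,0]]'
python3 - <<'E'
from h import *
s=robot.read_camera("side")
cv2.imwrite("pics/s5.png",cv2.resize(s["image"][100:384,60:400,::-1],(680,568)))
gs=biggest(mask(s,(5,150,80),(14,255,255),(210,195,260,240)));print(cv2.minAreaRect(gs),plane(s,*cv2.minAreaRect(gs)[0],.117))
E
```

```text
time: 22.88
tool_pos: [0.5152, 0.0321, 0.4318]
tool_rot: [-3.141, -0.0, 1.815]
contact_force: [0.4, -0.3, -1.0]
opening: 0.0451
grip_force: 0.0
((231.43783569335938, 218.96372985839844), (7.342120170593262, 18.643224716186523), 30.256441116333008) [0.51812675 0.01784703 0.117     ]
```

View pics/s5.png

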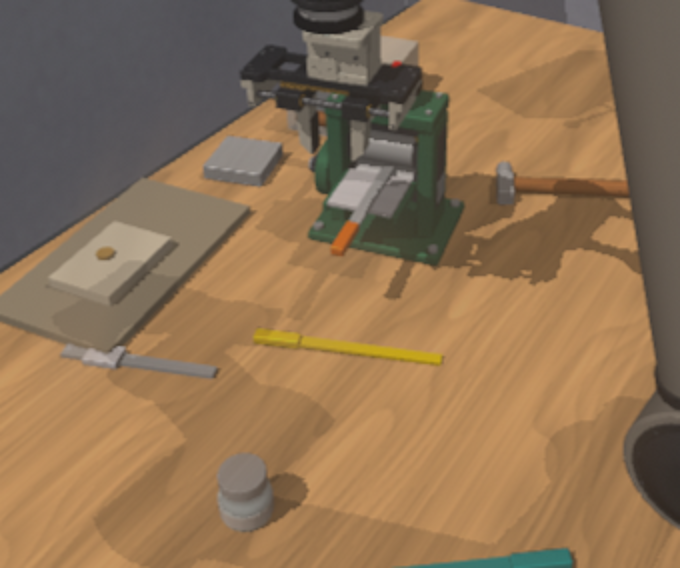

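The gauge lies in the rolls with its grip at (343,237), drawn out 18 mm in all. The gripper is clear, and the strips, jar, calliper and hammer are where they were.

```bash
python3 -c "
from cell import robot
print(robot.hand_in())"
```

```text
the job is handed in; nothing more can be done
None
```

The job is handed in at about 23 s: the upper roll is down so the gauge drags at about 6.5 N, checked by drawing it 12 mm outwards, and it lies in the rolls with the gripper clear and the rest of the bench undisturbed.

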